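Clear the dock and clamp the bending jig with its draw latch

TASK

Pick the stray bar offcut out of the jig dock and put it in the steel scrap tray, then slide the bending jig along the bench between the dock's guide rails until it is fully home against the stop. Flip the latch loop over so that its crossbar drops behind the keeper on the jig, let go of it, then swing the latch lever over and press it down flat so that the loop pulls tight and the jig stays clamped. Leave the other things on the bench where they are.

Things in the scene. Friction and masses are not known exactly. Their poses are not given: they have to be found in the camera images.
- dock: Fixed jig dock (all lengths in mm). Origin on the bench at the middle of its stop face; +y = the way the jig slides home, x across the lane. Stop = front of a grey block (110 in x, y 0 to 130, 55 high) that carries the draw latch. Two rails (14 high, 16 thick, inner faces x = +-65) run from it to y = -160, then flare out to y = -216 (x = +-101).
- lever (a joint): Lever angle, rad: 0 = flat, closed, handle along dock +y; 1.6 to 1.85 (end stop) = standing open, leaning towards the jig (-y). Starts open. Stiff pivot: stays where left; about 0.1 N m to turn, a little more over centre (3 N at the tip).
- lever_pivot (a point): Pivot axis of the lever (along dock x), at dock (0, 30, 72).
- lever_tip (a point): Centre of the rolled end of the lever, 80 from the pivot. The lever is a plate 30 wide (along dock x) and 6 thick, the rolled end 12 thick. Flat: tip at dock (0, 110, 72), top at 75 to 79.
- loop_pin (a point): Pin on which the loop hangs on the lever (axis along dock x), 22 from the pivot. It moves with the lever: with the lever angle q it lies from the pivot at (y, z) = 22*(cos(q-0.262), sin(q-0.262)).
- loop_bar (a point): Middle of the loop's crossbar (round, 8 thick, along dock x), 84.5 from loop_pin. The loop is a U of 8 mm round bar, arms at x = +-24. It turns freely on the pin and falls by its weight; at the start it is thrown back, leaning on its stop past upright, away from the jig, and must be swung up and over some 130 deg towards -y. Springy lengthwise (3 N per mm; 2 mm in, 9 mm out).
- loop_knob (a point): Centre of the knob at the loop's end, to hold it by: a disc 16 wide along dock x, 22 across, on a neck, 24 beyond the crossbar and 12 off the plane of the arms (upward when the loop lies towards the jig); 109 from loop_pin. Being round, it can turn between fingers that close along dock x.
- jig_post (a point): Centre of the upright square post (18 x 18, from 30 to 92 above the bench) on the bending jig, to hold it by. Axes are the jig's. The jig is a loose steel-topped wooden plate 120 (x) x 150 (y) x 30, 0.6 to 1 kg; the post is on its centre line, 45 behind its middle, 120 behind its front (+y) face. Home: front face on the stop, post at dock (0, -120, 61).
- keeper (a point): Resting place of the crossbar's centre on the jig when clamped: 85 ahead (+y) of the post, 60 above the bench; home at dock (0, -35, 60); jig's axes. Just ahead of it stands the tooth, 20 wide, 6 thick, top at 73, leaning back 0.21 rad over the bar. A ledge 24 wide, top at 56, reaches 24 behind this point; a bar lowered on it 5 to 16 behind is drawn to the tooth as the lever closes.
- offcut_mid (a point): Centre of the stray offcut, a square steel bar 14 x 14 x 80 (long along its own y), 0.12 kg, lying in the dock between the rails.
- scrap_tray: Fixed open steel tray for scrap, 150 (x) x 130 (y) outside, 45 high, walls and floor about 4 thick. Origin: centre of its underside.
- hammer: Bystander: claw-less hand hammer lying on the bench, about 300 long. Leave it alone.
- brush: Bystander: wire brush lying on the bench. Leave it alone.
- tongs: Bystander: forged tongs lying on the bench, 250 long, 14 high. Leave it alone.
- flux_tin: Bystander: plain metal tin, 76 across, 90 high. Leave it alone.
- chisel: Bystander: cold chisel lying on the bench, 140 long, 20 high. Leave it alone.
- mug: Bystander: white mug, 80 across, 90 high. Leave it alone.
- hardy: Bystander: square steel tool, 50 x 50 base, 62 high. Leave it alone.
Mind the look-alikes: they are no part of the job. Leave any blue look-alike of the part that bears jig_post alone.

How it is judged:
By the outcome, as a careful person would: the job done as asked, in the order asked, and still so for the second after the job is handed in, with the robot touching nothing.
It also fails if it takes over 72 s, if anything falls off the work surface, if the arm or the gripper's body presses on something with over 40 N, if the wrist force passes 120 N, or if a joint passes its speed limit or range.

ROBOT

A 6-joint arm with a two-finger parallel gripper is mounted at the origin on the work surface. World frame = base frame: x ahead of the robot, y to its left, z up, the work surface at z = 0. Lengths are in m, angles in rad, forces in N, time in s.
With the tool pointing down it reaches from about 0.35 to 0.875 m from the base axis. Payload 4.2 kg.
Tool frame: the origin (TCP) lies midway between the tips of the shut fingers; the grasp point (between the pads) lies 19 mm behind it; z points along the fingers, y is the direction in which the jaws open and shut (so a half turn about z gives the same grasp; the last joint's range is limited). The gripper opens to 87 mm and grips with 3 to 60 N. Pads are 19 mm wide; open, the fingers measure 117 mm over their backs; the gripper's body (75 mm by 190 mm) begins 51 mm behind the grasp point.
Start: joints at [1.484, 0.385, 0.008, 0, -1.194, -0.259], TCP at [0.212, 0.588, 0.223] pointing down, gripper open.
Joint ranges: [-3.14, 3.14], [-1.21, 2.06], [-1.07, 1.41], [-3.16, 2.05], [-2.99, -0.16], [-3.1, 3.1]. Speed limits (rad/s): [2.79, 2.79, 3.14, 3.14, 3.14, 3.14].

INTERFACE

Orientations are given as [roll, pitch, yaw] about the fixed x, y, z axes, in that order (R = Rz(yaw) Ry(pitch) Rx(roll)).
In Python, from bench import robot gives the robot as it stands. The module is installed in compiled form; this text tells all that it offers.
- The arm moves only by the tool carry_out, never from a script. Its argument "series" is a list of rows, each a list of 4 numbers: the shift along the world's x, y, z in m, then the turn about the world's z in rad. A call has 1 to 20 rows; each row shifts and turns the commanded pose from where the row before left it; what a row does not reach is not made up. A row lasts 1/10 s, in which the tool goes at most 50 mm and 8.59 degrees, less where a joint would pass 70% of its speed; a pose out of reach is approached as far as the arm can. A call is refused whole if a number of a shift passes 0.05 or a number of a turn 0.15, either way. A call with a gripper value outside its range is refused whole. "jaw" is the finger opening in m, from 0 to 0.087, set as the call begins (left out, the last holds). The fingers move at their own pace and stop on an object; "newtons" is the grip in N (left out, the last holds). Time passes only in rows, so rows that do not move let the fingers close. It gives the time, the measured TCP pose, the force and the opening at its end, in the units of the state.
- robot.get_state(): the state, without advancing time (a new reading comes with each control period).
- robot.camera(name): name is "scene" or "side" or "wrist"; returns a dict with "color" (420x560x3 uint8, red, green, blue), "z_map" (420x560 float32, m along the optical axis (not along the pixel's ray), 0 where there is no reading), "fx", "fy", "cx", "cy" (pixels), "position" and "rotation" of the camera in the world; the wrist camera has in their place "tool_from_camera" (4x4, takes a point from camera to tool coordinates, whose origin is the TCP and whose axes are the flange's). Camera axes: x right, y down, z forward; pixel columns grow to the right and rows downward; lengths in m; the calibration is good to about 2 mm. The wrist camera is an equidistant fisheye: a pixel r from the principal point sees the ray r / f radians off the axis. A picture is of the moment at which its call begins: read the wrist's pose just before it.
- robot.hand_in(): hands the job in, once; it reports no verdict.
Trained networks look in the newest picture that a camera, given by its name, has taken for a name from the list of things; names that differ only in an ending like _2 or _b are one class to them, and where a whole thing is asked for, a point or a joint stands for the part that bears it (a point fixed in the world has none). Each returns a list of dicts, best first, with "score" (0 to 1); they miss things now and then, are a little off and sometimes report something else, mostly with a low value. They report only what shows in the picture. A call takes as long as a camera call. They do not tell look-alikes from the thing itself.
- robot.outline_of(camera, name): "region" (420x560 bool, what is visible of it) and "pixel" ([row, column] in pixels, amid what is visible of it).
The state is a dict: "time_s": time; "joint_pos": joint angles; "qd": joint speeds; "tau": joint torques, N m; "position": TCP position; "ee_rot": TCP orientation; "force": force on the tool from outside, world axes, zero at the start; "torque": the same for the moment, N m; "grip_width": opening from 0.0 (shut) to 1.0 (fully open).
Only numpy, scipy, OpenCV 4.12 (cv2) and the standard library are available. Lean on these libraries where they do the work, as an engineer would, in place of code of your own. Each camera call takes 0.05 s, during which the arm holds its last target. There are 200 camera calls.

## Working session

There is one attempt and no reset: what is moved stays moved. The work goes in short steps, Python scripts to look and compute and a tool call to move; the robot and the scene stay as the last step left them, time stands still between calls to the robot, and variables do not carry over. Pictures are saved under pics/ and viewed, about 8 in all and at most 12, crops included, and the job is handed in when it is done.

Besides the shell and the picture viewer there is one more tool, called after ">>>" as name([rows], argument=value, ...), one row to a line, values as JSON. carry_out: Moves the arm, as the interface text tells. Its arguments: {"type":"object","properties":{"series":{"type":"array"},"jaw":{"type":"number"},"newtons":{"type":"number"}},"required":["series"]}

```bash
mkdir -p pics
cat > h.py <<'E'
import numpy as np, cv2
from bench import robot
def cloud(c):
    z=c['z_map']; v,u=np.mgrid[:420,:560]
    P=np.stack([(u-c['cx'])/c['fx']*z,(v-c['cy'])/c['fy']*z,z],-1)
    W=P@np.array(c['rotation']).T+np.array(c['position']); W[z==0]=np.nan
    return W
def save(c,n): cv2.imwrite('pics/'+n,np.ascontiguousarray(c['color'][:,:,::-1]))
E
python3 - <<'E'
from h import *
names="dock lever lever_tip loop_bar loop_knob jig_post keeper offcut_mid scrap_tray hammer".split()
ims=[]
for cam in('scene','side'):
    c=robot.camera(cam); W=cloud(c); np.save(cam+'.npy',W); ims.append(c['color'])
    print(cam,c['position'],c['fx'])
    for n in names:
        for d in robot.outline_of(cam,n)[:3]:
            r=d['region']; p=W[r]; p=p[~np.isnan(p[:,0])]
            if len(p): print(n,round(d['score'],2),[int(x) for x in d['pixel']],len(p),np.median(p,0).round(3),p.min(0).round(3),p.max(0).round(3))
    save(c,cam+'0.png')
cv2.imwrite('pics/a.png',cv2.resize(np.vstack([i[:,:,::-1] for i in ims]),(560,840))[:,:])
print(robot.get_state())
E
```

```text
Traceback (most recent call last):
  File "h.py", line 6, in cloud
    W=P@np.array(c['rotation']).T+np.array(c['position']); W[z==0]=np.nan
      ~~~~~~~~~~~~~~~~~~~~~~~~~~~^~~~~~~~~~~~~~~~~~~~~~~~
ValueError: operands could not be broadcast together with shapes (420,560) (3,)
```

```bash
sed -i "s/np.array(c\['rotation'\]).T/Rm(c['rotation']).T/" h.py
cat >> h.py <<'E'
from scipy.spatial.transform import Rotation as Ro
def Rm(r):
    r=np.array(r); return r if r.shape==(3,3) else Ro.from_euler('xyz',r).as_matrix()
E
python3 - <<'E'
from h import *
names="dock lever lever_tip loop_bar loop_knob jig_post keeper offcut_mid scrap_tray hammer".split()
for cam in('scene','side'):
    c=robot.camera(cam); W=cloud(c); np.save(cam+'.npy',W)
    print(cam,c['position'],c['rotation'],c['fx'])
    for n in names:
        for d in robot.outline_of(cam,n)[:3]:
            r=d['region']; p=W[r]; p=p[~np.isnan(p[:,0])]
            if len(p): print(n,round(d['score'],2),[int(x) for x in d['pixel']],len(p),np.median(p,0).round(3),p.min(0).round(3),p.max(0).round(3))
    save(c,cam+'0.png')
print(robot.get_state())
E
```

```text
scene [ 1.11282722 -0.92648083  0.78107186] [-2.1850521   0.00598516  0.56449694] 484.38065350079836
dock 0.72 [184, 316] 2692 [0.558 0.111 0.038] [ 0.365 -0.115 -0.004] [0.639 0.515 0.2  ]
lever 0.95 [158, 321] 433 [0.546 0.129 0.114] [ 0.384  0.108 -0.003] [0.574 0.393 0.2  ]
lever 0.75 [308, 140] 1106 [ 0.447 -0.485  0.01 ] [ 0.304 -0.531 -0.003] [ 0.556 -0.439  0.018]
lever 0.65 [135, 329] 199 [0.554 0.165 0.169] [ 0.365  0.134 -0.002] [0.574 0.515 0.2  ]
lever_tip 0.92 [156, 319] 511 [0.547 0.133 0.133] [ 0.365  0.108 -0.004] [0.574 0.515 0.2  ]
lever_tip 0.71 [329, 244] 1328 [ 0.68  -0.409  0.018] [ 0.649 -0.525 -0.003] [ 0.703 -0.309  0.025]
loop_bar 0.68 [137, 328] 241 [0.552 0.164 0.167] [ 0.365  0.134 -0.004] [0.574 0.515 0.2  ]
loop_bar 0.24 [194, 398] 1035 [0.78  0.164 0.063] [ 0.692  0.149 -0.003] [0.811 0.34  0.094]
loop_knob 0.5 [139, 327] 230 [0.551 0.165 0.168] [ 0.365  0.134 -0.004] [0.574 0.515 0.2  ]
jig_post 0.97 [264, 240] 2745 [ 0.559 -0.273  0.03 ] [ 0.456 -0.333 -0.001] [ 0.614 -0.135  0.095]
jig_post 0.75 [247, 166] 2545 [ 0.368 -0.313  0.03 ] [ 0.253 -0.384
[... 2074 characters left out ...]
  0.021] [ 0.67  -0.077 -0.005] [0.93  0.016 0.031]
{'time_s': 1.15, 'joint_pos': array([ 1.48359823e+00,  3.84681422e-01,  7.89030988e-03, -1.64491528e-05,
       -1.19399257e+00, -2.58584390e-01]), 'qd': array([ 0.00025095,  0.00031473, -0.0006647 ,  0.00019702,  0.0006544 ,
       -0.00069727]), 'tau': array([-7.13706177e-04, -3.90478778e+01,  1.87621593e+01,  4.22427803e+00,
        1.54142187e-02, -2.95913344e-05]), 'position': array([0.21180657, 0.58798847, 0.22255506]), 'ee_rot': array([-3.14158434e+00,  1.80191819e-05, -3.45788538e-01]), 'force': array([ 0.42483477, -0.47501757, -0.57073583]), 'torque': array([-0.00734475,  0.01039241, -0.02673852]), 'grip_width': 1.0017378780580934}
```

View pics/scene0.png

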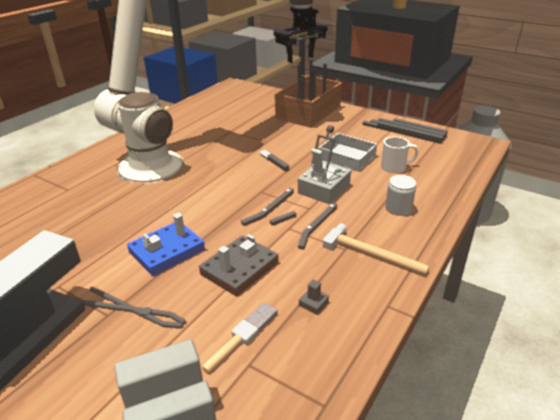

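View pics/side0.png

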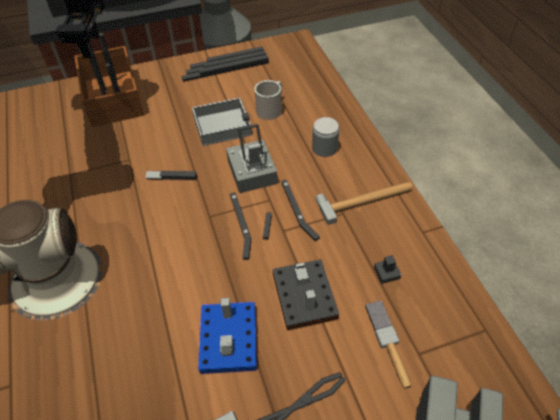

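Run:
```python
from h import *
def rect(p,n):
    r=cv2.minAreaRect(p[:,:2].astype(np.float32)*1000); print(n,len(p),np.round(r[0],1),np.round(r[1],1),round(r[2],2),'med',p.mean(0).round(4))
for cam in('scene','side'):
    W=np.load(cam+'.npy').reshape(-1,3); W=W[~np.isnan(W[:,0])]
    def box(x0,x1,y0,y1,z0,z1): 
        m=np.all((W>[x0,y0,z0])&(W<[x1,y1,z1]),1); return W[m]
    print(cam)
    rect(box(.46,.64,.05,.28,.047,.063),'blocktop')
    rect(box(.46,.66,-.35,-.15,.024,.036),'jigtop')
    rect(box(.46,.66,-.35,-.15,.086,.1),'posttop')
    k=box(.46,.66,-.35,-.15,.06,.08); print('keeper-ish',len(k)); 
    rect(k,'k')
    rect(box(.49,.56,-.08,.02,.008,.02),'offcut')
    rect(box(.40,.5,-.15,.12,.008,.02),'railL')
    rect(box(.565,.66,-.15,.12,.008,.02),'railR')
    for z in np.arange(.06,.22,.02):
        b=box(.48,.63,.08,.26,z,z+.02); 
        if len(b): print(round(z,3),len(b),b.mean(0).round(3),b.min(0).round(3),b.max(0).round(3))
    rect(box(.40,.62,.3,.5,.035,.055),'tray')
```

```text
scene
blocktop 724 [546.  168.1] [135.5 111.2] 88.55 med [0.5574 0.154  0.055 ]
jigtop 1807 [ 545.2 -251.1] [153.6 123.6] 83.85 med [ 0.5536 -0.2612  0.03  ]
posttop 61 [ 540.3 -296. ] [19.1 20.1] 77.21 med [ 0.5416 -0.2978  0.0906]
keeper-ish 113
k 113 [ 546.3 -255.1] [102.4  23.5] 85.71 med [ 0.547  -0.2677  0.0695]
offcut 128 [526.9 -28.9] [79.8 19.3] 66.44 med [ 0.5264 -0.0313  0.0129]
railL 341 [465.1   0.8] [223.4  37.6] 81.45 med [ 0.4677 -0.0072  0.0132]
railR 392 [619.    3.5] [ 55.  235.8] 14.21 med [0.6146 0.0022 0.0136]
0.06 95 [0.549 0.137 0.07 ] [0.502 0.12  0.06 ] [0.592 0.208 0.08 ]
0.08 95 [0.547 0.13  0.091] [0.517 0.122 0.08 ] [0.572 0.143 0.1  ]
0.1 83 [0.55  0.13  0.109] [0.517 0.118 0.1  ] [0.574 0.145 0.12 ]
0.12 81 [0.551 0.128 0.131] [0.517 0.114 0.12 ] [0.572 0.157 0.14 ]
0.14 99 [0.545 0.133 0.15 ] [0.516 0.108 0.14 ] [0.573 0.165 0.158]
0.16 76 [0.547 0.166 0.171] [0.518 0.157 0.161] [0.573 0.192 0.179]
0.18 59 [0.548 0.182 0.19 ] [0.538 0.166 0.18 ] [0.556 0.196 0.2  ]
0.2 3 [0.549 0.187 0.2  ] [0.543 0.186 0.2  ] [0.553 0.189 0.2  ]
tray 361 [515.3 382.5
[... 500 characters left out ...]
0053  0.0127]
railR 435 [617.3   1.9] [ 53.7 229.4] 13.51 med [ 0.6112 -0.0016  0.0126]
0.06 80 [0.54  0.134 0.07 ] [0.497 0.117 0.06 ] [0.588 0.211 0.08 ]
0.08 95 [0.54  0.13  0.091] [0.515 0.122 0.08 ] [0.569 0.144 0.1  ]
0.1 98 [0.54  0.132 0.109] [0.514 0.119 0.1  ] [0.571 0.152 0.12 ]
0.12 100 [0.542 0.135 0.13 ] [0.515 0.116 0.12 ] [0.571 0.157 0.14 ]
0.14 105 [0.542 0.134 0.151] [0.516 0.108 0.14 ] [0.571 0.166 0.159]
0.16 98 [0.543 0.167 0.171] [0.515 0.159 0.161] [0.571 0.177 0.179]
0.18 61 [0.543 0.183 0.191] [0.535 0.171 0.18 ] [0.552 0.195 0.199]
0.2 1 [0.547 0.177 0.2  ] [0.547 0.177 0.2  ] [0.547 0.177 0.2  ]
tray 326 [512.9 382.9] [142.9 150.3] 88.01 med [0.5055 0.3837 0.0408]
```

>>> carry_out([
  [0.02,-0.039,0.02,-0.1],
  [0.02,-0.039,0.02,-0.1],
  [0.02,-0.039,0.02,-0.1],
  [0.02,-0.039,0.02,-0.1],
  [0.02,-0.039,0,-0.1],
  [0.02,-0.039,0,-0.1],
  [0.02,-0.039,0,-0.1],
  [0.02,-0.039,0,-0.1],
  [0.02,-0.039,0,-0.1],
  [0.02,-0.039,0,-0.1],
  [0.02,-0.039,0,-0.1],
  [0.02,-0.039,0,-0.1],
  [0.02,-0.039,0,-0.1],
  [0.02,-0.039,-0.01,-0.1],
  [0.02,-0.039,-0.01,-0.1],
  [0.013,-0.033,-0.01,-0.14],
  [0,0,0,0],
], jaw=0.05)

```text
time_s: 2.85
position: [0.5249, -0.0333, 0.2704]
ee_rot: [3.138, -0.002, -1.993]
force: [0.2, 0.1, -0.4]
grip_width: 0.576
```

```bash
cat >> h.py <<'E'
def wcloud(s,c):
    z=c['z_map'].astype(float); v,u=np.mgrid[:420,:560]
    a=(u-c['cx'])/c['fx']; b=(v-c['cy'])/c['fy']; th=np.hypot(a,b)+1e-9
    k=np.tan(np.minimum(th,1.5))/th*z
    P=np.stack([a*k,b*k,z,np.ones_like(z)],-1)@np.array(c['tool_from_camera']).T
    W=P[...,:3]@Rm(s['ee_rot']).T+np.array(s['position']); W[(z==0)|(th>1.3)]=np.nan
    return W
def rect(p,n):
    if len(p)<4: return print(n,len(p))
    r=cv2.minAreaRect(p[:,:2].astype(np.float32)*1000); print(n,len(p),np.round(r[0],1),np.round(r[1],1),round(r[2],2),'mean',p.mean(0).round(4))
def box(W,x0,x1,y0,y1,z0,z1):
    W=W.reshape(-1,3); return W[np.all((W>[x0,y0,z0])&(W<[x1,y1,z1]),1)]
E
python3 - <<'E'
from h import *
s=robot.get_state(); c=robot.camera('wrist'); W=wcloud(s,c); np.save('w1.npy',W); save(c,'w1.png')
print(np.array(c['tool_from_camera']).round(3))
rect(box(W,.48,.57,-.08,.02,.009,.02),'offcut')
rect(box(W,.46,.64,.05,.28,.047,.063),'blocktop')
rect(box(W,.46,.66,-.35,-.15,.024,.036),'jigtop')
rect(box(W,.46,.66,-.35,-.15,.086,.1),'post')
f=box(W,.48,.6,.08,.12,.015,.045); rect(f,'front')
for x0,x1,n in((.45,.51,'L'),(.58,.64,'R')):
    p=box(W,x0,x1,-.05,.09,.009,.02); k=np.polyfit(p[:,1],p[:,0],1); print(n,len(p),k, p[:,0].min(),p[:,0].max())
    for y in(-.04,0,.04,.08):
        q=p[abs(p[:,1]-y)<.01]; 
        if len(q): print(y,q[:,0].min().round(4),q[:,0].max().round(4))
for d in robot.outline_of('wrist','offcut_mid')[:2]: print(d['score'],d['pixel'],np.nanmedian(W[d['region']],0))
E
```

```text
[[-0.    -0.958 -0.287  0.079]
 [ 1.    -0.     0.     0.001]
 [-0.001 -0.287  0.958 -0.164]
 [ 0.     0.     0.     1.   ]]
offcut 645 [525.4 -26.2] [78.4 13.5] 65.96 mean [ 0.5251 -0.0266  0.0154]
blocktop 693 [563.9 159.1] [110.3  73.4] 84.84 mean [0.5667 0.1572 0.0563]
jigtop 8072 [ 544.6 -247.8] [150.8 121.3] 83.63 mean [ 0.5473 -0.2365  0.0316]
post 24 [ 544.3 -284.3] [2.6 9.7] 75.52 mean [ 0.5449 -0.2845  0.0902]
front 441 [556.3 107.2] [ 3.1 79.4] 88.57 mean [0.5533 0.1071 0.0294]
L 1165 [0.01321605 0.46835213] 0.45818528558704985 0.5099150711584486
-0.04 0.4582 0.5099
0 0.4602 0.4756
0.04 0.4611 0.4761
0.08 0.4611 0.4779
R 1089 [0.02476144 0.61256852] 0.6039814317417453 0.622768242874687
-0.04 0.6042 0.6214
0 0.6053 0.6212
0.04 0.6067 0.6219
0.08 0.6079 0.6228
0.6 [184.9, 275.8] [ 0.52416426 -0.02730266  0.01533461]
```

View pics/w1.png

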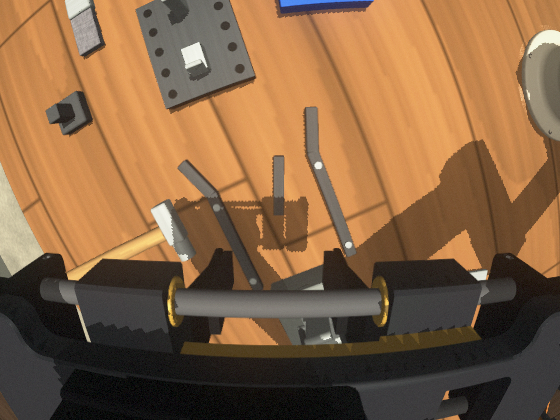

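>>> carry_out([
  [0,0.006,-0.045,0],
  [0,0,-0.045,0],
  [0,0,-0.045,0],
  [0,0,-0.045,0],
  [0,0,-0.045,0],
  [0,0,-0.028,0],
  [0,0,-0.01,0],
  [0,0,0,0],
])

```text
time_s: 3.75
position: [0.5246, -0.0232, 0.0092]
ee_rot: [3.141, -0.001, -1.984]
force: [0.6, -0.4, -0.2]
grip_width: 0.578
```

>>> carry_out([
  [0,0,0,0],
  [0,0,0,0],
  [0,0,0,0],
  [0,0,0,0],
  [0,0,0,0],
], jaw=0, newtons=40)

```text
time_s: 4.25
position: [0.5251, -0.024, 0.0102]
ee_rot: [-3.141, 0.001, -1.986]
force: [0.2, -0.7, 0.8]
grip_width: 0.205
```

>>> carry_out([
  [0,0,0.02,0],
  [0,0,0.045,0],
  [0,0,0.045,0],
  [0,0,0.045,0],
  [0,0,0.045,0],
  [0,0,0.045,0],
  [0,0,0.03,0],
])

```text
time_s: 4.95
position: [0.5254, -0.0242, 0.2887]
ee_rot: [-3.137, 0.003, -1.986]
force: [0.8, 0.4, -0.3]
grip_width: 0.008
```

Run:
```python
from h import *
s=robot.get_state(); c=robot.camera('wrist'); W=wcloud(s,c); save(c,'w2.png')
rect(box(W,.48,.57,-.08,.02,.009,.02),'offcut')
c=robot.camera('scene'); W=cloud(c); rect(box(W,.49,.56,-.08,.02,.008,.02),'offcut scene')
c=robot.camera('side'); W=cloud(c); rect(box(W,.49,.56,-.08,.02,.008,.02),'offcut side')
print(robot.get_state()['grip_width'],s['ee_rot'],s['position'])
```

```text
offcut 577 [523.3 -26.1] [79.3 12.5] 66.25 mean [ 0.523  -0.0268  0.0154]
offcut scene 132 [523.8 -29.8] [81.3 21.8] 64.9 mean [ 0.5252 -0.0311  0.0129]
offcut side 141 [507.8 -24. ] [80.3 43.9] 66.12 mean [ 0.5213 -0.0298  0.0127]
0.0064578479344892074 [-3.13689817e+00  2.77990013e-03 -1.98567108e+00] [ 0.52540229 -0.02418328  0.28865998]
```

View pics/w2.png

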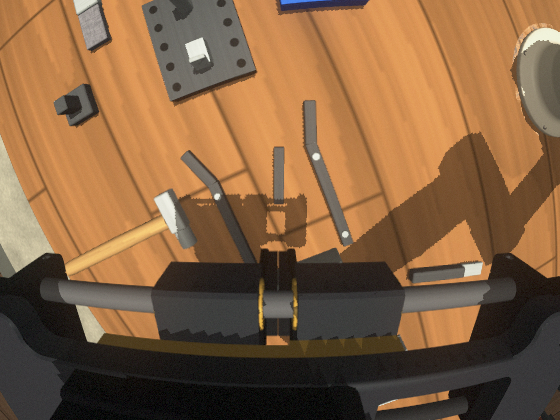

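>>> carry_out([
  [-0.001,-0.003,-0.045,0],
  [0,0,-0.045,0],
  [0,0,-0.045,0],
  [0,0,-0.045,0],
  [0,0,-0.045,0],
  [0,0,-0.03,0],
  [0,0,-0.02,0],
  [0,0,-0.006,0],
  [0,0,0,0],
  [0,0,0,0],
], jaw=0.04)

```text
time_s: 6.1
position: [0.5238, -0.027, 0.0036]
ee_rot: [-3.141, 0.0, -1.986]
force: [-0.3, 0.3, -0.4]
grip_width: 0.457
```

>>> carry_out([
  [0,0,0,0],
  [0,0,0,0],
  [0,0,0,0],
  [0,0,0,0],
  [0,0,0,0],
  [0,0,0,0],
  [0,0,0,0],
], jaw=0)

```text
time_s: 6.8
position: [0.524, -0.027, 0.0038]
ee_rot: [-3.141, 0.0, -1.986]
force: [-0.9, 1.1, 2.4]
grip_width: 0.152
```

>>> carry_out([
  [0,0,0.03,0],
  [0,0,0.045,0],
  [0,0,0.045,0],
  [0,0,0.045,0],
  [0,0,0.045,0],
  [0,0,0.045,0],
  [0,0.03,0.025,0],
  [0,0.045,0,0],
  [0,0.045,0,0],
  [0,0.045,0,0],
  [0,0.045,0,0],
  [0,0.045,0,0],
  [0,0.045,0,0],
  [-0.005,0.045,0,0],
  [-0.005,0.045,0,0],
  [0,0.02,-0.03,0],
  [0,0,-0.04,0],
  [0,0,-0.04,0],
  [0,0,0,0],
])

```text
time_s: 8.7
position: [0.51, 0.38, 0.1659]
ee_rot: [3.135, -0.014, -1.987]
force: [0.6, -1.3, -2.6]
grip_width: 0.151
```

>>> carry_out([
  [0.003,0.002,-0.045,0],
  [0,0,-0.045,0],
  [0,0,-0.04,0],
  [0,0,-0.02,0],
  [0,0,0,0],
  [0,0,0,0],
])

```text
time_s: 9.3
position: [0.5182, 0.386, 0.0255]
ee_rot: [-3.14, 0.002, -1.985]
force: [0.5, 0.6, -0.5]
grip_width: 0.157
```

>>> carry_out([
  [0,0,-0.003,0],
  [0,0,0,0],
  [0,0,0,0],
  [0,0,0,0],
  [0,0,0.01,0],
  [0,0,0.045,0],
  [0,0,0.045,0],
  [0,-0.02,0.045,0],
  [0,-0.02,0.045,0],
  [0,-0.02,0.045,0],
  [0,0,0,0],
], jaw=0.05)

```text
time_s: 10.4
position: [0.5197, 0.3249, 0.2654]
ee_rot: [-3.133, 0.014, -1.987]
force: [1.2, 0.3, 0.8]
grip_width: 0.573
```

>>> carry_out([
  [0,-0.045,0,0],
  [0,-0.045,0,0],
  [0,-0.045,0,0],
  [0,-0.045,0,0.05],
  [0,-0.045,0,0.05],
  [0,-0.045,0,0.05],
  [0,-0.045,0,0.05],
  [0.003,-0.045,0,0.05],
  [0.003,-0.045,0,0.055],
  [0.003,-0.045,0,0],
  [0.004,-0.045,0,0],
  [0.003,-0.045,0,0],
  [0.003,-0.045,-0.02,0],
  [0,-0.036,-0.03,0],
  [0,0,-0.02,0],
  [0,0,0,0],
  [0,0,0,0],
])

```text
time_s: 12.1
position: [0.5361, -0.2961, 0.1864]
ee_rot: [-3.141, -0.001, -1.68]
force: [0.4, -0.6, 1.7]
grip_width: 0.577
```

Run:
```python
from h import *
s=robot.get_state(); c=robot.camera('wrist'); W=wcloud(s,c); save(c,'w3.png'); print(s['position'],s['ee_rot'][2])
rect(box(W,.46,.66,-.35,-.15,.024,.037),'jigtop')
rect(box(W,.50,.58,-.33,-.26,.084,.1),'post')
for cam in('scene','side'):
    c=robot.camera(cam); W=cloud(c); np.save(cam+'1.npy',W)
    rect(box(W,.455,.575,.335,.43,.008,.028),cam+' tray content')
    print(len(box(W,.49,.56,-.08,.02,.009,.02)))
save(c,'side1.png')
```

```text
[ 0.53609277 -0.29609903  0.18642894] -1.6801997170236072
jigtop 11078 [ 543.4 -257.4] [131.7 120.6] 83.87 mean [ 0.5409 -0.2667  0.0315]
post 490 [ 539.6 -293.6] [17.7 17.7] 83.55 mean [ 0.5395 -0.2946  0.0926]
scene tray content 63 [523.9 393.6] [61.9 19.7] 69.08 mean [0.5262 0.3958 0.0157]
0
side tray content 87 [516.8 386.9] [73.4 35.2] 44.2 mean [0.5177 0.3874 0.0153]
0
```

>>> carry_out([
  [0.003,0.002,-0.04,0],
  [0,0,-0.04,0],
  [0,0,-0.04,0],
  [0,0,-0.021,0],
  [0,0,0,0],
  [0,0,0,0],
])

```text
time_s: 12.85
position: [0.5402, -0.294, 0.0462]
ee_rot: [-3.139, -0.001, -1.679]
force: [-0.1, 0.3, 0.5]
grip_width: 0.576
```

>>> carry_out([
  [0,0,0,0],
  [0,0,0,0],
  [0,0,0,0],
  [0,0,0,0],
  [0,0,0,0],
  [0,0,0,0],
  [0,0,0,0],
], jaw=0)

```text
time_s: 13.55
position: [0.5398, -0.2944, 0.0452]
ee_rot: [-3.14, -0.001, -1.681]
force: [2.9, -0.4, 2.3]
grip_width: 0.205
```

>>> carry_out([
  [0,0.01,0,0],
  [-0.001,0.02,0,0.02],
  [-0.001,0.02,0,0.02],
  [-0.001,0.02,0,0.025],
  [-0.001,0.02,0,0.023],
  [0,0,0,0],
])

```text
time_s: 14.15
position: [0.5349, -0.202, 0.0452]
ee_rot: [-3.141, 0.001, -1.59]
force: [-0.1, 9.1, 6.6]
grip_width: 0.2
```

>>> carry_out([
  [0.001,0.02,0,0],
  [0.001,0.02,0,0],
  [0.001,0.02,0,0],
  [0,0.02,0,0],
  [0.001,0.02,0,0],
  [0,0.02,0,0],
  [0.001,0.02,0,0],
  [0,0.02,0,0],
  [0,0.01,0,0],
  [0,0,0,0],
])

```text
time_s: 15.15
position: [0.5398, -0.0336, 0.0451]
ee_rot: [3.142, 0.0, -1.592]
force: [-1.8, 3.7, 5.7]
grip_width: 0.199
```

>>> carry_out([
  [0,0.01,0,0],
  [0,0.005,0,0],
  [0,0.004,0,0],
  [0,0.003,0,0],
  [0,0.002,0,0],
  [0,0,0,0],
])

```text
time_s: 15.75
position: [0.54, -0.0137, 0.0454]
ee_rot: [3.141, -0.004, -1.593]
force: [2.0, -15.0, 5.2]
grip_width: 0.21
```

>>> carry_out([
  [0,0.002,0,0],
  [0,0,0,0],
  [0,0,0,0],
])

```text
time_s: 16.05
position: [0.54, -0.0135, 0.0456]
ee_rot: [3.141, -0.006, -1.593]
force: [3.7, -24.8, 6.3]
grip_width: 0.199
```

>>> carry_out([
  [0,0,0,0],
  [0,0,0,0],
  [0,0,0,0],
  [0,0,0,0],
  [0,0,0.02,0],
  [0,-0.01,0.045,0],
  [0,-0.01,0.045,0],
  [0,-0.01,0.045,0],
  [0,0,0.045,0],
  [0,0,0.02,0],
  [0,0,0,0],
  [0,0,0,0],
], jaw=0.045)

```text
time_s: 17.25
position: [0.5393, -0.0374, 0.2641]
ee_rot: [3.141, 0.001, -1.592]
force: [0.6, 0.6, -0.3]
grip_width: 0.521
```

Run:
```python
from h import *
s=robot.get_state(); c=robot.camera('wrist'); W=wcloud(s,c); save(c,'w4.png'); print(s['position'],s['ee_rot'][2])
rect(box(W,.50,.58,-.06,.03,.084,.1),'post wrist')
rect(box(W,.46,.66,-.1,.13,.024,.037),'jigtop wrist')
def rep(W,n):
    print(n)
    for z in np.arange(.09,.22,.01):
        b=box(W,.48,.61,.06,.26,z,z+.01)
        if len(b): print(round(z,3),len(b),b.mean(0).round(4),b.min(0).round(3),b.max(0).round(3))
rep(W,'wrist')
for cam in('scene','side'):
    c=robot.camera(cam); W=cloud(c)
    rect(box(W,.50,.58,-.06,.03,.084,.1),cam+' post'); rect(box(W,.46,.64,.05,.28,.047,.063),'blk')
    rep(W,cam); 
    save(c,cam+'2.png')
a=cv2.imread('pics/scene2.png')[100:250,250:400]; b=cv2.imread('pics/side2.png')[80:230,180:330]; w=cv2.resize(cv2.imread('pics/w4.png'),(560,420))
cv2.imwrite('pics/m.png',np.hstack([cv2.resize(a,(400,400)),cv2.resize(b,(400,400))]))
```

```text
[ 0.53930845 -0.03741897  0.26406543] -1.5922846258494288
post wrist 284 [539.1 -13.7] [17.2 17.5] 88.41 mean [ 0.539  -0.0145  0.0927]
jigtop wrist 8649 [540.   33.5] [152.1 121.1] 88.47 mean [0.5393 0.0255 0.0315]
wrist
0.09 200 [0.5444 0.1327 0.0961] [0.517 0.127 0.09 ] [0.571 0.14  0.1  ]
0.1 189 [0.5437 0.1344 0.1052] [0.516 0.126 0.1  ] [0.573 0.144 0.11 ]
0.11 148 [0.5434 0.1318 0.114 ] [0.517 0.125 0.11 ] [0.572 0.145 0.12 ]
0.12 104 [0.5436 0.1235 0.1258] [0.528 0.122 0.12 ] [0.559 0.126 0.13 ]
0.13 95 [0.5445 0.1217 0.1352] [0.53  0.119 0.13 ] [0.558 0.124 0.14 ]
0.14 39 [0.5423 0.1182 0.144 ] [0.53  0.115 0.14 ] [0.557 0.121 0.148]
scene post 46 [540.6 -19.1] [20.4 16.7] 87.19 mean [ 0.541  -0.0192  0.0899]
blk 775 [544.2 142.2] [183.9 112.7] 88.12 mean [0.5568 0.1468 0.0553]
scene
0.09 56 [0.5472 0.1298 0.0958] [0.515 0.123 0.091] [0.572 0.141 0.1  ]
0.1 40 [0.5495 0.1296 0.1046] [0.516 0.122 0.1  ] [0.573 0.144 0.11 ]
0.11 45 [0.5513 0.1286 0.1151] [0.517 0.118 0.11 ] [0.574 0.149 0.12 ]
0.12 35 [0.5524 0.1281 0.1251] [0.528 0.116 0.12 ] [0.573 0.15  0.129]
0.13 41 [0.54
[... 708 characters left out ...]
 36 [0.5378 0.1328 0.1055] [0.515 0.121 0.1  ] [0.57  0.144 0.11 ]
0.11 32 [0.5354 0.1332 0.115 ] [0.515 0.121 0.11 ] [0.57  0.148 0.12 ]
0.12 25 [0.5339 0.1338 0.1245] [0.515 0.119 0.12 ] [0.571 0.149 0.129]
0.13 15 [0.5313 0.1314 0.1356] [0.516 0.117 0.132] [0.57  0.16  0.139]
0.14 15 [0.5315 0.1473 0.144 ] [0.516 0.113 0.141] [0.571 0.159 0.149]
0.15 3 [0.5355 0.1547 0.1529] [0.518 0.152 0.15 ] [0.568 0.156 0.155]
0.16 2 [0.5662 0.1658 0.1687] [0.565 0.165 0.168] [0.568 0.167 0.169]
0.17 10 [0.5583 0.166  0.1737] [0.517 0.162 0.17 ] [0.566 0.172 0.176]
0.19 8 [0.5441 0.1911 0.1973] [0.536 0.186 0.195] [0.551 0.194 0.199]
0.2 3 [0.5434 0.1874 0.2008] [0.541 0.186 0.2  ] [0.546 0.19  0.201]
```

View pics/m.png

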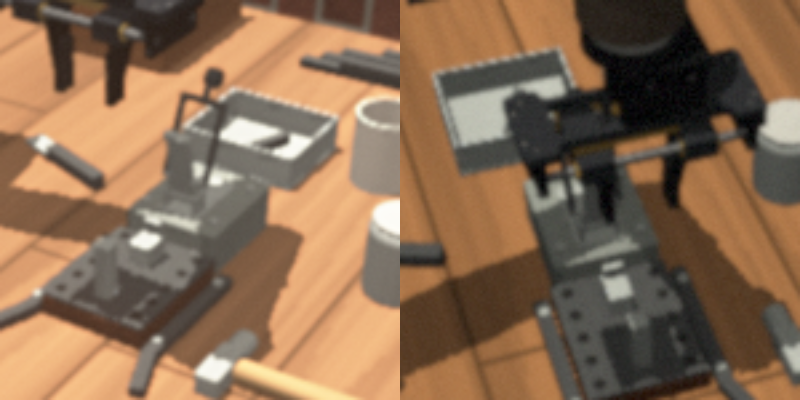

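>>> carry_out([
  [0.001,0.045,0,0],
  [0.001,0.045,0,0],
  [0.001,0.045,0,0],
  [0.001,0.045,0,0],
  [0.001,0.04,0,0],
  [0,0.004,-0.02,0],
  [0,0,-0.02,0],
  [0,0,0,0],
  [0,0,0,0],
], jaw=0.036)

```text
time_s: 18.3
position: [0.5447, 0.1857, 0.2238]
ee_rot: [3.14, -0.002, -1.592]
force: [-0.1, -0.3, 0.6]
grip_width: 0.408
```

Run:
```python
from h import *
s=robot.get_state(); print(s['position'],s['ee_rot'][2])
c=robot.camera('scene'); W=cloud(c); b=box(W,.53,.565,.165,.205,.182,.205); print(len(b),b.mean(0).round(4),b.min(0).round(3),b.max(0).round(3)); save(c,'scene3.png')
cv2.imwrite('pics/m3.png',cv2.resize(c['color'][60:220,250:410,::-1],(600,600)))
```

```text
[0.5447003  0.18573497 0.22379624] -1.5924756547708774
54 [0.5477 0.1831 0.1923] [0.537 0.172 0.182] [0.556 0.196 0.201]
```

View pics/m3.png

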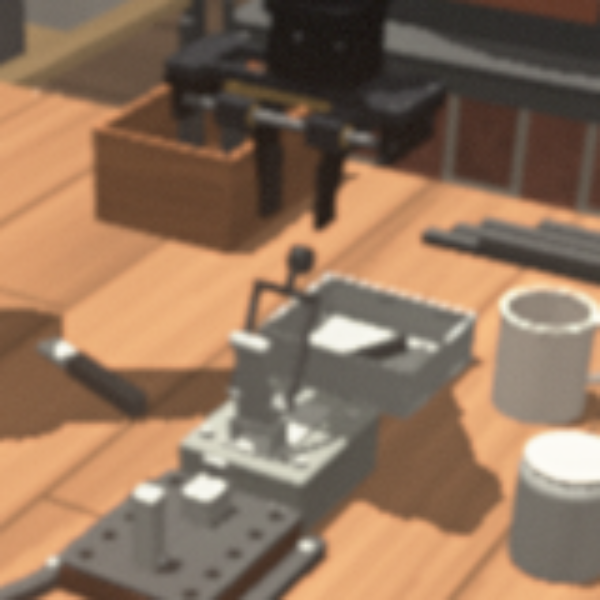

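>>> carry_out([
  [0,0,-0.02,0],
  [0,0,-0.016,0],
  [0,0,-0.008,0],
  [0,0,0,0],
  [0,0,0,0],
])

```text
time_s: 18.85
position: [0.5455, 0.1861, 0.1817]
ee_rot: [-3.14, 0.001, -1.593]
force: [1.3, 1.0, -0.0]
grip_width: 0.416
```

>>> carry_out([
  [0,0,0,0],
  [0,0,0,0],
  [0,0,0,0],
  [0,0,0,0],
  [0,0,0,0],
  [0,0,0,0],
], jaw=0, newtons=15)

```text
time_s: 19.45
position: [0.5455, 0.1862, 0.1809]
ee_rot: [-3.14, 0.001, -1.593]
force: [3.3, -0.4, -0.5]
grip_width: 0.183
```

Run:
```python
from h import *
s=robot.get_state(); print(s['position'],s['force'])
th0=np.radians(65.2); pin=np.array([31.8,93.9]); 
# knob final angle: bar centre z=62 -> a; knob = a+6.3deg side
bar=np.pi+np.arcsin((93.9-60.5)/84.5); thf=bar-np.radians(6.3); print(np.degrees(thf),pin+109*np.array([np.cos(thf),np.sin(thf)]))
t=np.linspace(th0,thf,15); p=pin+109*np.c_[np.cos(t),np.sin(t)]; d=np.diff(p,axis=0)
for i in range(14): print((np.array([.024*d[i,0],d[i,0],d[i,1]])).round(1), p[i+1].round(0))
```

```text
[0.54550972 0.18623586 0.18094554] [ 3.2624098  -0.35873271 -0.47720382]
196.98258180853836 [-72.44690176  62.06317427]
[ -0.4 -16.8   6.1] [ 61. 199.]
[ -0.4 -17.6   3.3] [ 43. 202.]
[ -0.4 -17.9   0.4] [ 25. 203.]
[ -0.4 -17.7  -2.5] [  8. 200.]
[ -0.4 -17.1  -5.4] [ -9. 195.]
[ -0.4 -15.9  -8.1] [-25. 187.]
[ -0.3 -14.4 -10.6] [-40. 176.]
[ -0.3 -12.5 -12.8] [-52. 163.]
[ -0.2 -10.2 -14.7] [-63. 149.]
[ -0.2  -7.7 -16.2] [-70. 132.]
[ -0.1  -4.9 -17.2] [-75. 115.]
[ -0.   -2.  -17.8] [-77.  97.]
[  0.    0.9 -17.9] [-76.  80.]
[  0.1   3.8 -17.5] [-72.  62.]
```

>>> carry_out([
  [0,-0.008,0.003,0],
  [0,-0.009,0.003,0],
  [-0.001,-0.009,0.002,0],
  [0,-0.009,0.001,0],
  [0,-0.009,0,0],
  [-0.001,-0.009,0,0],
  [0,-0.009,-0.001,0],
  [0,-0.009,-0.002,0],
  [0,0,0,0],
])

```text
time_s: 20.35
position: [0.5437, 0.113, 0.188]
ee_rot: [-3.139, -0.001, -1.594]
force: [2.8, -1.2, 6.1]
grip_width: 0.184
```

>>> carry_out([
  [0,-0.014,-0.005,0],
  [-0.001,-0.016,-0.008,0],
  [0,-0.0145,-0.0105,0],
  [0,-0.0125,-0.013,0],
  [0,-0.01,-0.0145,0],
  [0,0,0,0],
])

```text
time_s: 20.95
position: [0.5412, 0.0446, 0.1343]
ee_rot: [3.139, -0.003, -1.595]
force: [4.5, -5.2, 3.3]
grip_width: 0.178
```

>>> carry_out([
  [0,-0.0075,-0.016,0],
  [0,-0.005,-0.017,0],
  [0,-0.002,-0.018,0],
  [0,0.001,-0.018,0],
  [0,0.003,-0.012,0],
  [0,0,0,0],
])

```text
time_s: 21.55
position: [0.5407, 0.0353, 0.0525]
ee_rot: [3.138, -0.003, -1.594]
force: [5.0, -4.5, -0.6]
grip_width: 0.186
```

>>> carry_out([
  [0,0.001,-0.002,0],
  [0,0,0,0],
  [0,0,0,0],
])

```text
time_s: 21.85
position: [0.541, 0.0363, 0.0519]
ee_rot: [3.139, -0.002, -1.594]
force: [4.7, -5.5, -0.6]
grip_width: 0.184
```

>>> carry_out([
  [0,0,0,0],
  [0,0,0,0],
  [0,0,0,0],
  [0,0,0,0],
  [0,0,0.015,0],
  [0,0,0.04,0],
  [0,-0.015,0.045,0],
  [0,-0.03,0.04,0],
  [0,-0.03,0.03,0],
  [0,-0.03,0.02,0],
  [0,0,0,0],
], jaw=0.036)

```text
time_s: 22.95
position: [0.5427, -0.0688, 0.246]
ee_rot: [-3.136, 0.0, -1.596]
force: [0.8, 0.8, 0.2]
grip_width: 0.413
```

Run:
```python
from h import *
s=robot.get_state(); c=robot.camera('wrist'); W=wcloud(s,c); save(c,'w5.png'); print(s['position'])
for z in np.arange(.05,.16,.01):
    b=box(W,.50,.59,.0,.16,z,z+.01)
    if len(b): print(round(z,3),len(b),b.mean(0).round(4),b.min(0).round(3),b.max(0).round(3))
rect(box(W,.50,.58,-.06,.03,.084,.1),'post')
c=robot.camera('scene'); a=c['color'][120:260,250:390,::-1]; 
i=cv2.imread('pics/w5.png')[150:350,180:380]
cv2.imwrite('pics/m5.png',np.hstack([cv2.resize(a,(400,400)),cv2.resize(i,(400,400))]))
```

```text
[ 0.54272608 -0.06882547  0.2460452 ]
0.05 1212 [0.5448 0.1175 0.0566] [0.5   0.047 0.05 ] [0.59  0.147 0.06 ]
0.06 245 [0.5436 0.0951 0.0635] [0.5   0.025 0.06 ] [0.59 0.14 0.07]
0.07 326 [0.5427 0.0664 0.0748] [0.516 0.027 0.07 ] [0.57  0.133 0.08 ]
0.08 227 [0.5439 0.1078 0.0846] [0.515 0.092 0.08 ] [0.572 0.124 0.09 ]
0.09 1 [0.5665 0.1164 0.0902] [0.567 0.116 0.09 ] [0.567 0.116 0.09 ]
post 310 [539.2 -13.4] [18.2 17.1] 88.64 mean [ 0.5392 -0.0145  0.0924]
```

View pics/m5.png

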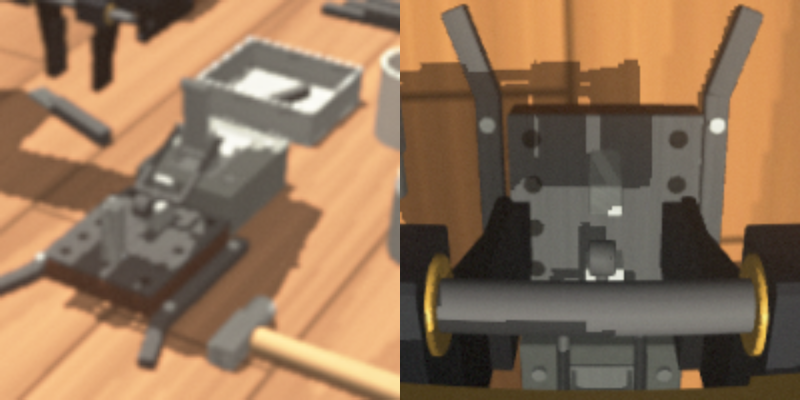

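Run:
```python
from h import *
for cam in('scene','side'):
    c=robot.camera(cam); W=cloud(c); print(cam)
    for z in np.arange(.05,.17,.01):
        b=box(W,.505,.58,.0,.26,z,z+.01)
        if len(b): print(round(z,3),len(b),b.mean(0).round(4),b.min(0).round(3),b.max(0).round(3))
    i=c['color'][140:220,280:370] if cam=='scene' else c['color'][120:200,215:305]
    cv2.imwrite(f'pics/m6{cam}.png',cv2.resize(i[:,:,::-1],(400,400),interpolation=cv2.INTER_CUBIC))
cv2.imwrite('pics/m6.png',np.hstack([cv2.imread('pics/m6scene.png'),cv2.imread('pics/m6side.png')]))
```

```text
scene
0.05 406 [0.5502 0.1497 0.0557] [0.505 0.023 0.05 ] [0.58  0.236 0.06 ]
0.06 159 [0.5465 0.0773 0.0644] [0.514 0.021 0.06 ] [0.571 0.201 0.07 ]
0.07 119 [0.5436 0.0928 0.0741] [0.516 0.023 0.07 ] [0.573 0.145 0.08 ]
0.08 82 [0.5453 0.1196 0.0852] [0.517 0.091 0.08 ] [0.571 0.142 0.09 ]
0.09 69 [0.5462 0.1311 0.0947] [0.517 0.114 0.09 ] [0.574 0.145 0.099]
0.1 28 [0.5463 0.1286 0.1052] [0.532 0.123 0.1  ] [0.563 0.135 0.109]
0.11 31 [0.5465 0.1281 0.1151] [0.532 0.123 0.111] [0.561 0.133 0.12 ]
0.12 27 [0.5452 0.1274 0.1248] [0.532 0.123 0.12 ] [0.561 0.132 0.13 ]
0.13 27 [0.5449 0.1269 0.1343] [0.532 0.122 0.13 ] [0.559 0.132 0.14 ]
0.14 24 [0.5459 0.1245 0.1445] [0.53 0.12 0.14] [0.558 0.13  0.149]
0.15 38 [0.5461 0.1228 0.1549] [0.529 0.116 0.15 ] [0.561 0.129 0.159]
side
0.05 279 [0.5355 0.1126 0.0548] [0.505 0.023 0.05 ] [0.58  0.234 0.06 ]
0.06 137 [0.5392 0.0589 0.0647] [0.513 0.022 0.06 ] [0.568 0.134 0.07 ]
0.07 88 [0.5333 0.0827 0.0739] [0.513 0.026 0.07 ] [0.569 0.133 0.08 ]
0.08 23 [0.5177 0.1129 0.0835] [0.514 0.096 0.08 ] [0.521 0.125 0.088]
0.09 18 [0.5248 0.1345 0.0963] [0.516 0.129 0.091] [0.534 0.14  0.1  ]
0.1 9 [0.5308 0.1308 0.1041] [0.525 0.127 0.1  ] [0.535 0.14  0.11 ]
0.11 5 [0.5307 0.129  0.1138] [0.529 0.128 0.112] [0.534 0.13  0.117]
```

View pics/m6.png

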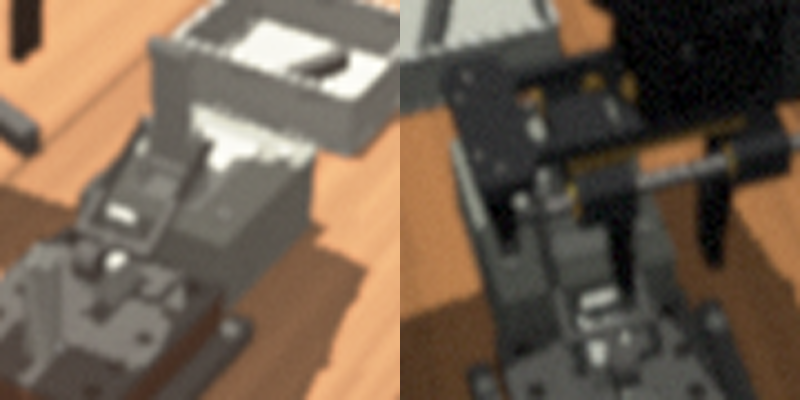

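>>> carry_out([
  [0.001,0.045,0,0],
  [0.001,0.045,-0.02,0],
  [0,0.045,-0.03,0],
  [0,0.014,-0.03,0],
  [0,0,-0.025,0],
  [0,0,0,0],
  [0,0,0,0],
], jaw=0)

```text
time_s: 23.85
position: [0.5435, 0.0795, 0.1394]
ee_rot: [3.14, -0.001, -1.591]
force: [0.0, -0.6, 0.7]
grip_width: 0.003
```

Run:
```python
from h import *
q=np.linspace(1.57,0,17); 
c=np.c_[30+68*np.cos(q),72+68*np.sin(q)]
w=np.c_[106.3+c[:,0]-9.5,c[:,1]]; print(w[0]); print(np.diff(w,axis=0).round(1).tolist())
print(robot.get_state()['position'],robot.get_state()['grip_width'])
```

```text
[126.85415022 139.99997844]
[[6.7, -0.3], [6.6, -1.0], [6.5, -1.6], [6.3, -2.3], [6.0, -2.9], [5.7, -3.4], [5.4, -4.0], [4.9, -4.5], [4.5, -4.9], [4.0, -5.4], [3.4, -5.7], [2.9, -6.0], [2.2, -6.3], [1.6, -6.5], [1.0, -6.6], [0.3, -6.7]]
[0.54352884 0.07951045 0.13935269] 0.0025253148784887217
```

>>> carry_out([
  [0.001,0.015,0,0],
  [0,0.012,0,0],
  [0,0.01,0,0],
  [0,0.01,0,0],
  [0,0.0067,-0.0003,0],
  [0,0.0066,-0.001,0],
  [0,0.0065,-0.0016,0],
  [0,0.0063,-0.0023,0],
  [0,0.006,-0.0029,0],
  [0,0,0,0],
])

```text
time_s: 24.85
position: [0.5446, 0.1589, 0.1311]
ee_rot: [3.141, -0.0, -1.592]
force: [-0.4, 0.1, 0.5]
grip_width: 0.004
```

Run:
```python
from h import *
c=robot.camera('scene'); W=cloud(c)
for z in np.arange(.06,.17,.01):
    b=box(W,.505,.58,.08,.26,z,z+.01)
    if len(b): print(round(z,3),len(b),b.mean(0).round(4),b.min(0).round(3),b.max(0).round(3))
cv2.imwrite('pics/m7.png',cv2.resize(c['color'][120:220,270:390,::-1],(720,600),interpolation=cv2.INTER_CUBIC))
```

```text
0.06 42 [0.5484 0.1385 0.064 ] [0.517 0.08  0.06 ] [0.572 0.203 0.07 ]
0.07 107 [0.5421 0.1154 0.0754] [0.515 0.08  0.07 ] [0.573 0.141 0.08 ]
0.08 105 [0.5472 0.1362 0.0849] [0.517 0.113 0.08 ] [0.573 0.155 0.09 ]
0.09 53 [0.5457 0.1455 0.0947] [0.517 0.138 0.09 ] [0.568 0.153 0.1  ]
0.1 41 [0.5443 0.1516 0.1049] [0.53  0.143 0.1  ] [0.56  0.163 0.109]
0.11 41 [0.5457 0.1578 0.115 ] [0.53  0.151 0.11 ] [0.56  0.164 0.12 ]
0.12 25 [0.5525 0.1638 0.1247] [0.536 0.154 0.12 ] [0.56  0.174 0.13 ]
0.13 42 [0.5498 0.1577 0.136 ] [0.534 0.143 0.13 ] [0.56  0.186 0.14 ]
0.14 40 [0.5484 0.1563 0.1447] [0.534 0.141 0.14 ] [0.561 0.176 0.15 ]
0.15 29 [0.5459 0.1497 0.1546] [0.532 0.143 0.15 ] [0.555 0.165 0.16 ]
0.16 36 [0.5458 0.1486 0.1647] [0.532 0.142 0.16 ] [0.557 0.166 0.17 ]
0.17 39 [0.5469 0.1496 0.1749] [0.529 0.141 0.17 ] [0.558 0.166 0.18 ]
```

View pics/m7.png

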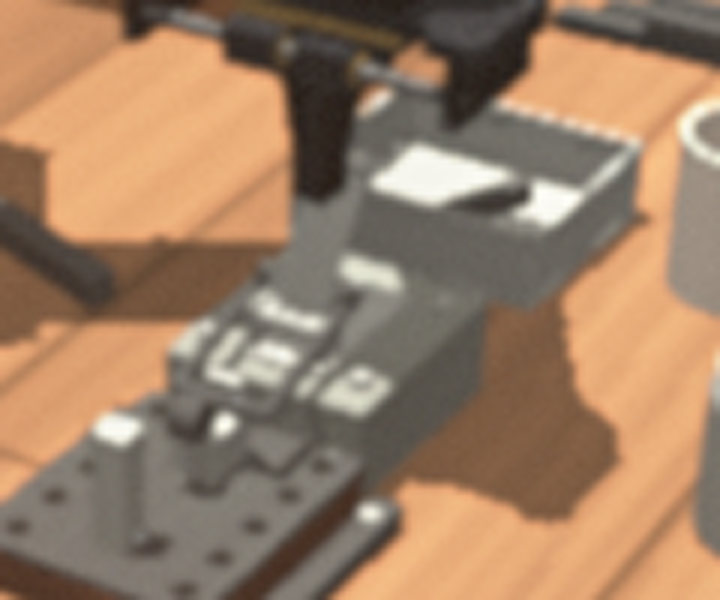

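>>> carry_out([
  [0,0.0057,-0.0034,0],
  [0,0.0054,-0.004,0],
  [0,0.0049,-0.0045,0],
  [0,0.0045,-0.0049,0],
  [0,0.004,-0.0054,0],
  [0.001,0.0034,-0.0057,0],
  [0,0.0029,-0.006,0],
  [0,0,0,0],
])

```text
time_s: 25.7
position: [0.5455, 0.1895, 0.0966]
ee_rot: [3.141, -0.0, -1.593]
force: [0.1, -0.6, -0.3]
grip_width: 0.005
```

>>> carry_out([
  [0,0.0022,-0.0063,0],
  [0,0.0016,-0.0065,0],
  [0,0.001,-0.0066,0],
  [0,0,0,0],
])

```text
time_s: 26.1
position: [0.5451, 0.1936, 0.0771]
ee_rot: [3.14, -0.001, -1.593]
force: [0.4, 0.4, -0.8]
grip_width: 0.006
```

>>> carry_out([
  [0,0,-0.003,0],
  [0,0,-0.002,0],
  [0,0,0,0],
  [0,0,0,0],
])

```text
time_s: 26.5
position: [0.546, 0.1939, 0.0753]
ee_rot: [-3.141, 0.0, -1.592]
force: [-2.6, -0.7, 8.7]
grip_width: 0.011
```

Run:
```python
from h import *
print(robot.get_state()['force'])
c=robot.camera('scene'); W=cloud(c)
for z in np.arange(.05,.1,.005):
    b=box(W,.505,.58,.02,.26,z,z+.005)
    if len(b): print(round(z,3),len(b),b.mean(0).round(4),b.min(0).round(3),b.max(0).round(3))
cv2.imwrite('pics/m8.png',cv2.resize(c['color'][120:220,270:390,::-1],(720,600),interpolation=cv2.INTER_CUBIC))
```

```text
[-2.60639435 -0.68991895  8.66904993]
0.05 134 [0.5537 0.1413 0.0534] [0.506 0.043 0.05 ] [0.579 0.236 0.055]
0.055 201 [0.5505 0.1431 0.0571] [0.506 0.043 0.055] [0.58 0.23 0.06]
0.06 57 [0.5489 0.1157 0.0626] [0.505 0.062 0.06 ] [0.572 0.211 0.065]
0.065 118 [0.5482 0.1013 0.0676] [0.516 0.036 0.065] [0.573 0.176 0.07 ]
0.07 120 [0.5475 0.1404 0.073 ] [0.522 0.033 0.07 ] [0.573 0.217 0.075]
0.075 104 [0.5464 0.143  0.0771] [0.523 0.031 0.075] [0.566 0.216 0.08 ]
0.08 42 [0.5449 0.0983 0.0824] [0.526 0.032 0.08 ] [0.565 0.199 0.085]
0.085 20 [0.5465 0.1479 0.087 ] [0.537 0.038 0.085] [0.555 0.199 0.09 ]
0.09 14 [0.5474 0.1835 0.0928] [0.538 0.177 0.09 ] [0.554 0.198 0.095]
0.095 13 [0.5478 0.1858 0.0975] [0.535 0.177 0.095] [0.554 0.202 0.099]
```

View pics/m8.png

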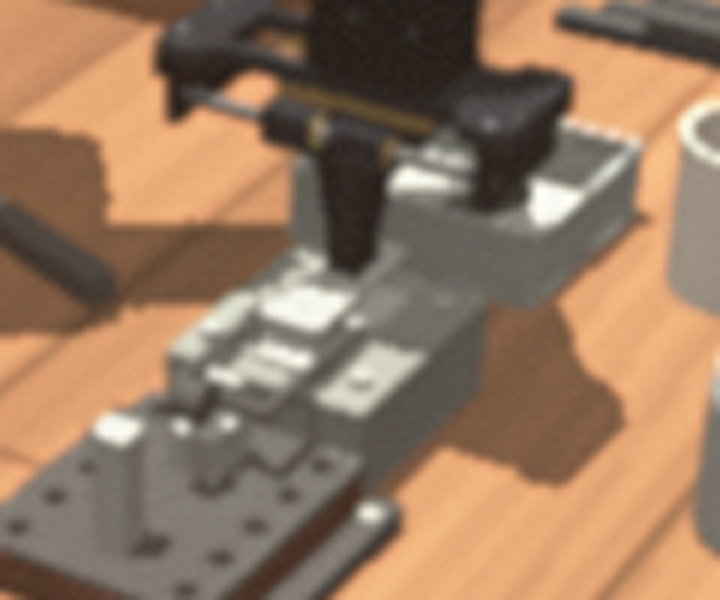

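>>> carry_out([
  [0,0,-0.002,0],
  [0,0,-0.001,0],
  [0,0,0,0],
])

```text
time_s: 26.85
position: [0.5461, 0.1939, 0.075]
ee_rot: [-3.14, -0.0, -1.591]
force: [-8.7, -0.7, 21.9]
grip_width: 0.006
```

>>> carry_out([
  [0,0,0.02,0],
  [0,0,0.045,0],
  [0,-0.02,0.045,0],
  [0,-0.045,0.02,0],
  [0,-0.045,0,0],
  [0,-0.045,0,0],
  [0,-0.045,0,0],
  [0,-0.045,0,0],
  [0,-0.02,0,0],
  [0,0,0,0],
  [0,0,0,0],
])

```text
time_s: 27.95
position: [0.5457, -0.0714, 0.2004]
ee_rot: [-3.141, 0.0, -1.594]
force: [-0.2, -0.3, 0.0]
grip_width: 0.004
```

Run:
```python
from h import *
s=robot.get_state(); c=robot.camera('wrist'); W=wcloud(s,c); save(c,'w9.png'); print(s['position'])
def prof(W):
  o=np.array([.5427,.1063]);d=np.array([.024,1.])
  p=box(W,.45,.65,-.1,.26,.025,.2)
  y=(p[:,:2]-o)@d*1000; x=((p[:,:2]-o)@np.array([1,-.024]))*1000; z=p[:,2]*1000
  for y0 in range(-80,124,6):
    r=[]
    for a,b in((-4,4),(-13,-7),(-28,-20),(14,19)):
        m=(y>=y0)&(y<y0+6)&(x>a)&(x<b); r.append((round(float(np.median(z[m])),1),round(float(z[m].max()),1)) if m.sum() else None)
    print(y0,r)
prof(W); rect(box(W,.50,.58,-.06,.03,.084,.1),'post')
print('scene');c=robot.camera('scene'); prof(cloud(c))
cv2.imwrite('pics/m9.png',np.hstack([cv2.resize(c['color'][140:220,280:360,::-1],(400,400),interpolation=cv2.INTER_CUBIC),cv2.resize(cv2.imread('pics/w9.png')[200:330,210:340],(400,400),interpolation=cv2.INTER_CUBIC)]))
```

```text
[ 0.54571515 -0.07143388  0.20039342]
-80 [None, None, None, None]
-74 [None, None, None, None]
-68 [None, None, None, None]
-62 [None, None, None, None]
-56 [None, None, None, None]
-50 [None, None, None, None]
-44 [None, None, None, None]
-38 [None, None, None, None]
-32 [(74.8, 75.3), None, None, None]
-26 [None, None, None, None]
-20 [None, None, None, None]
-14 [None, None, None, None]
-8 [None, None, None, None]
-2 [(44.7, 53.7), (40.7, 42.8), None, (45.2, 53.9)]
4 [None, None, None, None]
10 [None, None, None, None]
16 [None, None, None, None]
22 [None, None, None, None]
28 [None, None, None, None]
34 [None, None, None, None]
40 [None, None, None, None]
46 [None, None, None, None]
52 [None, None, None, None]
58 [None, None, None, None]
64 [None, None, None, None]
70 [None, None, None, None]
76 [None, None, None, None]
82 [None, None, None, None]
88 [None, None, None, None]
94 [None, None, None, None]
100 [None, None, None, None]
106 [None, None, None, None]
112 [None, None, None, None]
118 [None, None, None, None]
post 0
scene
-80 [(32.1, 80.0), (31.1, 32.0), None, (30.0, 32.1
[... 1024 characters left out ...]

40 [(74.6, 76.8), (72.4, 73.4), None, None]
46 [None, (75.3, 77.6), None, (73.7, 79.2)]
52 [(74.3, 77.7), (75.8, 75.8), None, (74.2, 76.0)]
58 [(74.4, 75.5), (76.3, 76.3), None, (65.8, 65.8)]
64 [(76.6, 77.1), (74.6, 75.6), None, (71.9, 71.9)]
70 [(75.4, 76.2), (72.5, 72.5), None, (72.9, 74.7)]
76 [(76.4, 77.8), (75.1, 75.6), None, (57.2, 59.0)]
82 [(76.1, 77.0), (76.8, 76.8), None, (71.0, 77.2)]
88 [(75.2, 78.4), (76.1, 76.1), None, (57.7, 57.7)]
94 [(75.2, 76.0), (74.4, 75.9), None, (71.9, 76.2)]
100 [(73.2, 73.2), (74.9, 77.9), None, (64.3, 71.8)]
106 [(77.8, 81.1), (77.8, 78.1), None, (73.5, 77.6)]
112 [(76.2, 76.2), None, None, (55.2, 57.5)]
118 [(55.5, 55.5), None, None, (55.3, 55.3)]
```

View pics/m9.png

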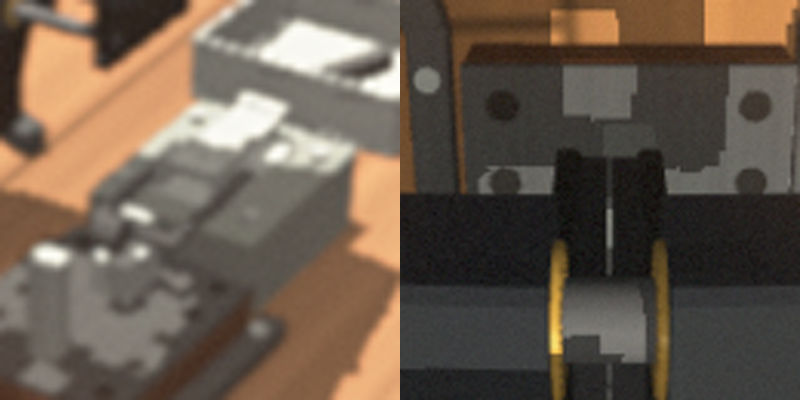

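Run:
```python
from h import *
c=robot.camera('scene'); W=cloud(c); rect(box(W,.50,.58,-.06,.03,.084,.1),'post (was 540.6 -19.1 at home)')
rect(box(W,.455,.575,.335,.43,.008,.028),'tray content')
print(robot.get_state()['force'].round(1)); print(robot.hand_in())
```

```text
post (was 540.6 -19.1 at home) 43 [539. -18.] [21.1 22.7] 73.37 mean [ 0.5409 -0.0187  0.0903]
tray content 64 [508.3 387.7] [80.7 45.6] 23.8 mean [0.5241 0.3955 0.0156]
[0.  0.6 0. ]
the job is handed in; nothing more can be done
None
```

The job is done and handed in at about 28 s of robot time. The offcut is in the scrap tray, the jig is home against the stop, the loop's crossbar is behind the keeper tooth, and the lever is pressed flat.

**Last checks**
- **Offcut:** it shows in the tray, and none of it is left in the dock.
- **Jig:** it met the stop with about 25 N and was still there after clamping. The scene camera's post position changed by 1–2 mm at most, within its noise.
- **Loop:** in the scene depth the crossbar's centre is about 60 mm above the bench, at dock y between −36 and −41. That is behind the tooth, allowing for that camera's roughly 4 mm offset in y.
- **Lever:** its top reads 75–77 mm along its length, so it lies flat. I pressed it with about 22 N at the end.
- **Gripper:** it was touching nothing at hand-in.

**What went wrong or fell short**
- The first grasp of the offcut closed on nothing because I lifted too soon. The offcut had not moved, and the second try held.
- The lever pushed with almost no measured force until the final press, so the clamping rests on the geometry above, not on a felt over-centre snap.
- The last wrist view was blocked by the gripper, so the final checks rest on the scene camera alone.
- I did not measure the bystander items or the blue jig at the end. No move went near them at bench height.

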